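# Register a brass bar blank in a sloped engraving fixture

### The arm

A 6-joint arm with a two-finger parallel gripper is mounted at the origin on the work surface. World frame = base frame: x ahead of the robot, y to its left, z up, the work surface at z = 0. Lengths are in m, angles in rad, forces in N, time in s.
With the tool pointing down it reaches from about 0.325 to 0.775 m from the base axis. Payload 9.3 kg.
Tool frame: the origin (TCP) lies midway between the tips of the shut fingers; the grasp point (between the pads) lies 19 mm behind it; z points along the fingers, y is the line along which they close (so a half turn about z gives the same grasp; the last joint's range is limited). The gripper opens to 85 mm and grips with 20 to 120 N. Pads are 22 mm wide; open, the fingers measure 114 mm over their backs; the gripper's body (76 mm by 85 mm) begins 54 mm behind the grasp point. The pads swing forward as they close: fully open they stand 13 mm farther back than shut.
Start: joints at [-1.472, 0.259, 0.021, 1.334, 0, 1.418], TCP at [0.137, -0.533, 0.231] pointing down, gripper open.
Joint ranges: [-3.04, 3.04], [-0.91, 1.82], [-1.04, 1.36], [-1.92, 1.95], [-1.52, 1.45], [-3.14, 3.14]. Speed limits (rad/s): [2.22, 2.22, 2.79, 3.14, 3.14, 3.14].

### API

Orientations are given as a unit quaternion [x, y, z, w].
In Python, from cell import manip gives the robot as it stands.
- The arm moves only by the shell command python3 -m pendant 'ROWS' [FORCE]. ROWS is JSON, a list of rows, each a list of 7 numbers: the closure, from 0 (fully open) to 1 (shut), then the shift along the tool's x, y, z each as a share of 2 cm, from -1 to 1, then the turn, a rotation vector about the tool's x, y, z each as a share of 6 degrees, from -1 to 1. In form: [[claw, x, y, z, ax, ay, az], ...]. A call has 1 to 5 rows; each row shifts and turns the commanded pose from where the row before left it, along the tool's axes as they then stand; what a row does not reach is not made up. A row lasts 1/10 s, in which the tool goes at most 50 mm and 8.59 degrees, less where a joint would pass 70% of its speed; a pose out of reach is approached as far as the arm can. A call with a number of a shift or a turn outside -1 to 1 is refused whole. A call with a gripper value outside its range is refused whole. The fingers move at their own pace and stop on an object; FORCE is the grip in N (left out, the last holds). Time passes only in rows, so rows that do not move let the fingers close. It gives the time, the measured TCP pose, the force, the opening and the grip force at its end, in the units of the state.
- manip.state(): the state, without advancing time (a new reading comes with each control period).
- manip.read_camera(name): name is "scene" or "side" or "wrist"; returns (picture, depth): 384x512x3 uint8, red, green, blue; 384x512 float32, m along the optical axis (not along the pixel's ray), 0 where there is no reading.
- manip.camera_info(name): a dict with "fx", "fy", "cx", "cy" (pixels), "R" (3x3) and "t" (3): a world point X has camera coordinates R X + t; the wrist camera has in their place "tool_from_camera" (4x4, takes a point from camera to tool coordinates, whose origin is the TCP and whose axes are the flange's). Camera axes: x right, y down, z forward; pixel columns grow to the right and rows downward; lengths in m; the calibration is good to about 2 mm. A picture is of the moment at which its call begins: read the wrist's pose just before it. camera_info takes no time and is no camera call.
- manip.finish_job(): hands the job in; it is judged then, once.
The state is a dict: "time_s": time; "joints": joint angles; "qvel": joint speeds; "tau": joint torques, N m; "position": TCP position; "tool_rot": TCP orientation; "ft_force": force on the tool from outside, world axes, zero at the start; "ft_torque": the same for the moment, N m; "gripper_width": finger opening in m; "finger_force": force on a finger pad.
Only numpy, scipy, OpenCV 4.12 (cv2) and the standard library are available. Lean on these libraries where they do the work, as an engineer would, in place of code of your own. Each camera call takes 0.05 s, during which the arm holds its last target. There are 200 camera calls.

### The job

Take the longer of the two brass bars and lay it flat on the sloped steel bed of the engraving fixture, its length along the ledge at the foot of the slope. Press its long side home against that ledge for about a second, then slide it along the ledge and press its end home against the rectangular end stop (not the round post) for about a second, with a firm but gentle push of 5 to 15 newtons each time (it must never bear on either with more than 40). Leave it released and flush with both, and leave the short offcut, the ring and the jar where they are.

Things in the scene. Friction and masses are not known exactly. Their poses are not given: they have to be found in the camera images.
- blank: the longer brass bar, 20 x 50 x 14 mm, edges rounded 1 mm, about 0.12 kg, with a small dark dot near each end of one broad face; lies loose on the bench. Origin at its centre (7 mm above the bench); own x across the 20 mm width, y along the 50 mm length, z through the 14 mm thickness
- offcut: the shorter brass bar, 20 x 30 x 14 mm, otherwise alike; a bystander. Origin at its centre, y along the 30 mm length
- fixture: green and steel engraving fixture, fixed to the bench, turned about the vertical. Base 160 (x) x 230 (y) x 12 mm, origin at the centre of its underside. A smooth steel bed 210 mm wide (y) rises at 30 degrees towards fixture +x, away from the robot. A lamp bar (lamp_bar) crosses over the bed: use a tool square to the bed, 30 degrees from vertical, leaning back to the robot
- ledge: dark steel ledge along the foot of the sloped bed, 7 mm high above it, 12 mm thick, 210 mm long, rigid. Origin mid-length, on the bed surface at the foot of the face the bar must touch. Own x runs up the slope in the bed surface, y along the ledge, z square out of the bed. Bed: x -14 to +114, y +-105 mm. A bar registered on the ledge has its centre at x = 10, z = 7 mm
- end_stop: rectangular dark steel block on the bed at the left or right end of the ledge: 26 mm up the slope, 14 along the ledge, 12 high, rigid. Origin on the bed surface at its middle, 13 mm up the slope from the ledge face. Axes as fixture (z vertical), y along the ledge; stop face at y = +-7 mm, towards mid-bed. A bar registered on it has its centre 32 mm from the origin along y
- round_post: round dark steel post, 12 mm diameter, 10 mm high, fixed on the bed at the other end of the ledge, not a stop. Origin on the bed surface at its middle
- lamp_bar (a point): middle of the axis of the fixed LED lamp bar: 24 mm diameter, 230 mm long along fixture y, 261 mm above the bench. It blocks a gripper pointing straight down over the bed. 10 mm rods at fixture y = +-108 mm carry it: up from the base at fixture x = +68 mm, then forward at the lamp's height
- ring: plain steel finger ring blank, 23 mm outside diameter, 6 mm high, lying flat, loose; a bystander. Origin at the centre of its underside
- jar: amber glass jar with a dark cap, 56 mm diameter, 50 mm high, standing loose; a bystander. Origin at the centre of its underside
There are look-alikes about, which are no part of the job. What is shaped like the blank but green or purple is not meant.

How it is judged:
On the way, in this order (a step that is already met when the one before it is completed fails the run):
1. the longer bar, lying flat on the bed, is pressed with its long side flush on the ledge (more than 3 N on the ledge for 0.3 s) (contact force between blank and ledge above 3 N and x of blank in the frame of ledge between 0.008 and 0.0116 m and z of blank in the frame of ledge between 0.005 and 0.009 m and angle between the y axis of blank and the y axis of ledge, either way round below 0.04 rad and angle between the z axis of blank and the z axis of ledge, either way round below 0.05 rad), for 0.3 s.
2. then, still flat and on the ledge, its end is pressed on the end stop (more than 3 N for 0.3 s) (contact force between blank and end_stop above 3 N and x of blank in the frame of ledge between 0.008 and 0.0116 m and z of blank in the frame of ledge between 0.005 and 0.009 m and angle between the y axis of blank and the y axis of ledge, either way round below 0.04 rad and angle between the z axis of blank and the z axis of ledge, either way round below 0.05 rad and (y of blank in the frame of end_stop between 0.03 and 0.0337 m or y of blank in the frame of end_stop between -0.0337 and -0.03 m)), for 0.3 s.
At the end, for the whole second after the job is handed in: The longer bar lies at rest flat on the sloped bed (within 0.05 rad and 2 mm), its long side on the ledge to within about 1.6 mm and 0.04 rad, its end on the stop face to within about 1.7 mm; the offcut, ring and jar are within 15 mm of where they started (x of blank in the frame of ledge between 0.008 and 0.0116 m and z of blank in the frame of ledge between 0.005 and 0.009 m and angle between the y axis of blank and the y axis of ledge, either way round below 0.04 rad and angle between the z axis of blank and the z axis of ledge, either way round below 0.05 rad and (y of blank in the frame of end_stop between 0.03 and 0.0337 m or y of blank in the frame of end_stop between -0.0337 and -0.03 m) and linear speed of blank below 0.01 m/s and distance of each of offcut, ring, jar from where it was at the start of the episode below 0.015 m); the robot touches nothing.
It fails at once if the bar bears on the ledge or the end stop with more than 40 N (contact force between blank and ledge above 40 N or contact force between blank and end_stop above 40 N).
It fails at once if the offcut, the ring or the jar is shifted by more than 15 mm (distance of any of offcut, ring, jar from where it was at the start of the episode above 0.015 m).
It also fails if it takes over 61 s, if anything falls off the work surface, if the arm or the gripper's body presses on something with over 40 N, if the wrist force passes 120 N, or if a joint passes its speed limit or range.

## Working session

There is one attempt and no reset: what is moved stays moved. The work goes in short steps, Python scripts to look and compute and a shell command to move; the robot and the scene stay as the last step left them, time stands still between calls to the robot, and variables do not carry over. Pictures are saved under pics/ and viewed, at most 10 in all, crops included, and the job is handed in when it is done.

```bash
mkdir -p pics; ls
python3 - <<'E'
from cell import manip
import cv2,numpy as np
ims=[]
for n in("scene","side"):
    p,d=manip.read_camera(n); np.savez(f"{n}.npz",p=p,d=d); cv2.imwrite(f"pics/{n}0.png",p[:,:,::-1])
    c=manip.camera_info(n); print(n,c)
print(manip.camera_info("wrist")); print(manip.state())
E
```

```text
pics
scene {'fx': 387.9909851317459, 'fy': 387.9909851317459, 'cx': 254.89355837232435, 'cy': 191.17922582905135, 'R': array([[ 0.15212832,  0.98828079,  0.01257204],
       [ 0.85597971, -0.12538231, -0.50157554],
       [-0.49412116,  0.08706525, -0.8650225 ]]), 't': array([-0.00660001, -0.43159719,  1.25930326])}
side {'fx': 362.1528148187806, 'fy': 362.1528148187806, 'cx': 254.71020137763145, 'cy': 184.7299141627181, 'R': array([[-0.91073137, -0.41289197, -0.00941235],
       [-0.21847314,  0.50098456, -0.83742699],
       [ 0.35048232, -0.76061468, -0.54646816]]), 't': array([0.50044216, 0.32804361, 0.57726159])}
{'fx': 296.5792654627393, 'fy': 296.5792654627393, 'cx': 254.59096989391776, 'cy': 190.97793322484932, 'tool_from_camera': array([[ 5.30503821e-04, -9.63687542e-01, -2.67031908e-01,
         6.75066316e-02],
       [ 9.99999624e-01,  6.94566476e-04, -5.19943254e-04,
         1.86606997e-03],
       [ 6.86534248e-04, -2.67031531e-01,  9.63687548e-01,
        -1.41680732e-01],
       [ 0.00000000e+00,  0.00000000e+00,  0.00000000e+00,
         1.00000000e+00]])}
{'time_s': 0.1, 'joints': array([-1.47161698e+00,  2.59119000e-01,  2.08382991e-02,  1.33371158e+00,
       -1.14149454e-05,  1.41818036e+00]), 'qvel': array([-2.93515962e-03, -2.04424652e-03,  2.79579143e-03, -4.08176800e-05,
        1.77096786e-03,  7.84334588e-05]), 'tau': array([ 3.78327983e-03, -5.56693661e+01,  3.45068014e+01,  1.16750281e-02,
       -1.53580286e-04, -8.78198932e-06]), 'position': array([ 0.13698651, -0.53240129,  0.23073606]), 'tool_rot': array([ 9.92085174e-01,  1.25565322e-01,  1.02696255e-05, -5.97917030e-04]), 'ft_force': array([-0.70157373,  0.60490013,  0.32444132]), 'ft_torque': array([-0.03149902,  0.03035275, -0.00672648]), 'finger_force': 0.0, 'gripper_width': 0.08519073267994444}
```

View pics/scene0.png

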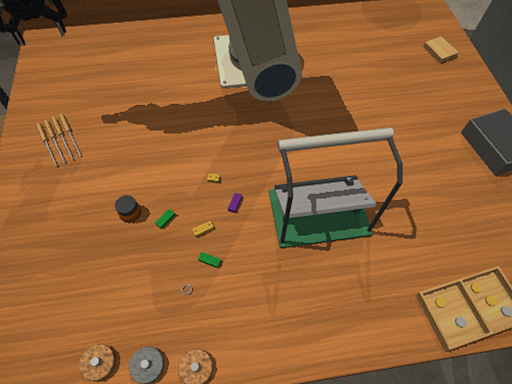

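View pics/side0.png

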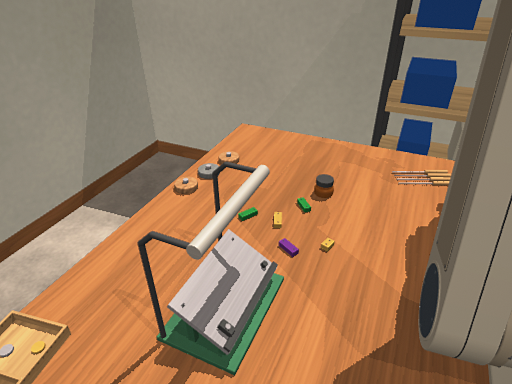

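```bash
cat > h.py <<'E'
import numpy as np,cv2
from cell import manip
from scipy.spatial.transform import Rotation as Rn
def info(n):
    c=manip.camera_info(n)
    if n=="wrist":
        s=manip.state(); T=np.eye(4); T[:3,:3]=Rn.from_quat(s["tool_rot"]).as_matrix(); T[:3,3]=s["position"]
        M=np.linalg.inv(T@c["tool_from_camera"]); c["R"]=M[:3,:3]; c["t"]=M[:3,3]
    return c
def ray(c,u,v,z):
    d=c["R"].T@np.array([(u-c["cx"])/c["fx"],(v-c["cy"])/c["fy"],1]); o=-c["R"].T@c["t"]
    return o+d*(z-o[2])/d[2]
def cloud(c,d):
    v,u=np.mgrid[:384,:512]; P=np.stack([(u-c["cx"])/c["fx"]*d,(v-c["cy"])/c["fy"]*d,d],-1)
    return (P-c["t"])@c["R"]
def proj(c,X):
    p=c["R"]@np.asarray(X)+c["t"]; return c["fx"]*p[0]/p[2]+c["cx"],c["fy"]*p[1]/p[2]+c["cy"]
def bars(c,p,z=.014,lo=(18,120,90),hi=(32,255,255),amin=25):
    m=cv2.inRange(cv2.cvtColor(p,cv2.COLOR_RGB2HSV),lo,hi)
    for k in cv2.findContours(m,cv2.RETR_EXTERNAL,cv2.CHAIN_APPROX_NONE)[0]:
        if cv2.contourArea(k)<amin: continue
        q=np.array([ray(c,*x[0],z)[:2] for x in k],np.float32)*1000
        r=cv2.minAreaRect(q); print(k.mean((0,1)).round(),np.round(r[0],1),np.round(r[1],1),round(r[2],1))
E
python3 - <<'E'
from h import *
for n in("scene","side"):
    f=np.load(n+".npz");c=info(n);p=f["p"];d=f["d"];print(n);bars(c,p)
    P=cloud(c,d)
    m=(p[...,1]>1.5*p[...,0])&(p[...,1]>40)&(P[...,1]>0)&(P[...,2]<.05)
    print("green",m.sum()); q=(P[m][:,:2]*1000).astype(np.float32); print(cv2.minAreaRect(q))
a=cv2.resize(cv2.imread("pics/scene0.png")[120:250,265:415],None,fx=4,fy=4,interpolation=2)
b=cv2.resize(cv2.imread("pics/side0.png")[225:375,155:295],None,fx=3.46,fy=3.46,interpolation=2)
h=min(a.shape[0],b.shape[0]);im=cv2.hconcat([cv2.resize(a,(410,355)),cv2.resize(b,(390,355))]);cv2.imwrite("pics/c1.png",im)
E
```

```text
scene
[462. 338.] [918.4 306.6] [ 6.5 63.9] 7.5
[458. 321.] [884.4 311.7] [37.5 86.3] 6.2
[495. 305.] [866.6 409.1] [49.7 81.2] 7.7
[441. 298.] [838.  299.7] [26.5 73.9] 7.7
[480. 283.] [818.5 400.1] [23.7 74.6] 9.8
[202. 228.] [ 584.1 -211.8] [20.4 50.6] 21.0
[213. 177.] [ 442.8 -172.1] [30.9 21.2] 72.8
[442.  47.] [ 49.8 616.7] [87. 76.] 17.2
green 2080
((623.4508666992188, 99.43629455566406), (198.84580993652344, 73.89532470703125), 89.92740631103516)
side
[ 38. 346.] [832.6 297.6] [22.9 22.6] 0.8
[ 15. 347.] [871.1 315.1] [37.1 76.6] 5.6
[  8. 332.] [906.5 300.1] [ 8.7 35.6] 12.3
[327. 244.] [ 439.8 -164. ] [43.9 22.5] 81.9
[277. 220.] [ 577.6 -203. ] [18.2 62.1] 20.9
green 2785
((575.8936157226562, 98.55606842041016), (197.41075134277344, 158.03274536132812), 89.7923355102539)
```

View pics/c1.png

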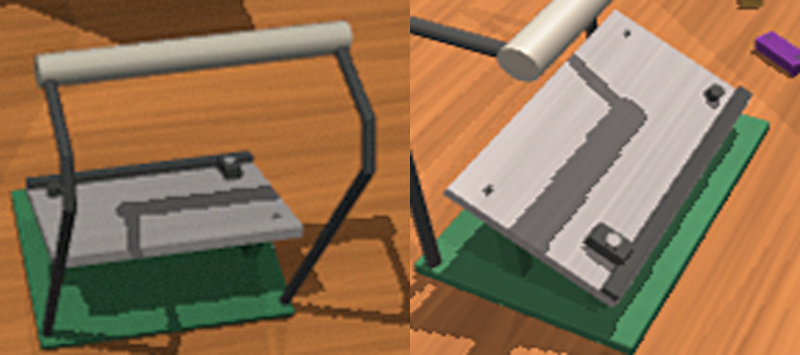

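```bash
cat > fit.py <<'E'
from h import *
def bed(P,p):
    v=cv2.cvtColor(p,cv2.COLOR_RGB2HSV)
    m=(v[...,1]<60)&(v[...,2]>60)&(P[...,2]>.02)&(P[...,2]<.15)&(P[...,0]>.45)&(P[...,0]<.72)&(P[...,1]>-.05)&(P[...,1]<.25)
    Q=P[m]
    for i in range(6):
        o=np.median(Q,0) if i==0 else Q.mean(0); n=np.linalg.svd(Q-Q.mean(0),full_matrices=0)[2][2]; n*=np.sign(n[2]); o=Q.mean(0)
        r=(Q-o)@n; Q=Q[abs(r)<max(.0015,1.5*r.std())]
    return n,o,Q
E
python3 - <<'E'
from fit import *
for n in("scene","side"):
    f=np.load(n+".npz");c=info(n);p=f["p"];P=cloud(c,f["d"])
    nn,o,Q=bed(P,p); psi=np.arctan2(-nn[1],-nn[0]); print(n,len(Q),nn.round(3),"tilt",np.degrees(np.arccos(nn[2])).round(2),"yaw",np.degrees(psi).round(2))
    ex=np.array([np.cos(psi),np.sin(psi),0]);ey=np.cross([0,0,1],ex);s=np.cross(ey,nn)
    q=np.stack([Q@s,Q@ey],1).astype(np.float32)*1000; print(cv2.minAreaRect(q), "rect extents",q.min(0),q.max(0),"h",o@nn*1000)
    # lamp
    m=(P[...,2]>.24)&(P[...,2]<.28)&(P[...,0]>.4)&(P[...,0]<.75)&(P[...,1]>-.04)&(P[...,1]<.25)&(p.min(-1)>120)
    L=P[m]; k=np.polyfit(L[:,1],L[:,0],1);print("lamp",len(L),L.mean(0).round(3),L.max(0).round(3),L.min(0).round(3),"yaw",-np.degrees(np.arctan(k[0])))
    # things near the bed above plane by 4..13mm
    D=(P-o)@nn; ds=np.stack([P@s,P@ey],-1)*1000
    m=(D>.004)&(D<.02)&(P[...,0]>.45)&(P[...,0]<.72)&(P[...,1]>-.05)&(P[...,1]<.25)&(p.max(-1)<110)
    N,l,st,ce=cv2.connectedComponentsWithStats(m.astype(np.uint8))
    for i in range(1,N):
        if st[i,4]>15: print(st[i],"s",np.percentile(ds[l==i][:,0],[3,50,97]).round(1),"y",np.percentile(ds[l==i][:,1],[3,50,97]).round(1),"d",np.percentile(D[l==i],[5,50,95]).round(4))
E
```

```text
scene 1963 [-0.5    0.003  0.866] tilt 30.01 yaw -0.33
((535.34228515625, 82.58802032470703), (120.31403350830078, 210.48521423339844), 0.09511615335941315) rect extents [475.11996  -22.737692] [595.62524 187.78062] h -220.30718001558182
lamp 854 [0.551 0.078 0.27 ] [0.559 0.195 0.274] [ 0.538 -0.035  0.266] yaw -0.23795579977546802
[292 175  66  12 259] s [466.6 476.3 504.1] y [ 26.5 113.  182.6] d [0.0046 0.0069 0.0117]
[275 184  12   8  58] s [467.7 478.  497. ] y [-20.5  -4.3   6.7] d [0.0053 0.0071 0.0105]
[380 205   7   5  23] s [622.6 630.5 636.1] y [185.4 187.2 192. ] d [0.0061 0.0116 0.0191]
[283 218   6   5  19] s [625.5 630.9 636.3] y [-30.4 -27.2 -21.9] d [0.0056 0.0126 0.0187]
side 5151 [-0.498  0.002  0.867] tilt 29.84 yaw -0.21
((527.4232788085938, 83.49533081054688), (127.52999114990234, 211.8538055419922), 0.10807359963655472) rect extents [463.63586  -22.396616] [591.3075  189.50314] h -216.64330581354943
lamp 1407 [0.542 0.099 0.27 ] [0.641 0.197 0.274] [ 0.534 -0.035  0.246] yaw -0.05807067008181176
[261 261   7   7  30] s [485.4 490.3 495.5] y [-5.2  0.9  5.2] d [0.0045 0.0094 0.0115]
[218 262  59  89 788] s [466.1 472.9 499.9] y [ -8.9 121.6 184.2] d [0.0052 0.007  0.012 ]
[149 287   7  10  47] s [617.  623.  629.9] y [188.9 194.  196.2] d [0.0049 0.0112 0.0186]
```

```bash
for i in 1 2 3 4 5; do python3 -m pendant '[[0.4,0.985,-0.383,0.15,0,0,0],[0.4,0.985,-0.383,0.15,0,0,0],[0.4,0.985,-0.383,0.15,0,0,0],[0.4,0.985,-0.383,0.15,0,0,0],[0.4,0.985,-0.383,0.15,0,0,0]]' 60|tail -c 300; done; for i in 1 2 3; do python3 -m pendant '[[0.4,0,0,0,0,0,-1],[0.4,0,0,0,0,0,-1],[0.4,0,0,0,0,0,-1],[0.4,0,0,0,0,0,-1],[0.4,0,0,0,0,0,-1]]'|tail -c 600; done;  python3 -m pendant '[[0.4,0,0,0,0,0,-1],[0.4,0,0,0,0,0,-0.1],[0.4,0,0,0,0,0,0]]'
python3 - <<'E'
from fit import *
c=info("wrist");p,d=manip.read_camera("wrist");s=manip.state();print(s["joints"].round(3),s["position"],Rn.from_quat(s["tool_rot"]).as_matrix().round(3).tolist())
bars(c,p,.014);cv2.imwrite("pics/w1.png",p[:,:,::-1])
f=np.load("side.npz");c=info("side");P=cloud(c,f["d"]);nn,o,Q=bed(P,f["p"]);D=(P-o)@nn
for nm in("side","scene"):
    f=np.load(nm+".npz");c=info(nm);P=cloud(c,f["d"]);nn,o,Q=bed(P,f["p"]);D=(P-o)@nn
    m=(D>.0085)&(D<.014)&(P[...,0]>.45)&(P[...,0]<.6)&(P[...,1]>.1)&(P[...,1]<.23)&(P[...,2]<.09); q=P[m];print(nm,len(q),np.percentile(q,[2,50,98],axis=0).round(4).tolist())
E
```

```text
time_s: 0.6
position: [0.2235, -0.4703, 0.2158]
tool_rot: [0.992, 0.126, -0.0, -0.0]
ft_force: [-0.7, 0.6, -0.3]
gripper_width: 0.0515
finger_force: 0.0
time_s: 1.1
position: [0.3093, -0.4087, 0.2009]
tool_rot: [0.992, 0.126, -0.0, -0.0]
ft_force: [-0.4, 0.0, 0.4]
gripper_width: 0.0513
finger_force: 0.0
time_s: 1.6
position: [0.3951, -0.347, 0.1858]
tool_rot: [0.992, 0.126, -0.0, -0.0]
ft_force: [-0.5, 0.2, 0.1]
gripper_width: 0.0514
finger_force: 0.0
time_s: 2.1
position: [0.481, -0.2854, 0.1708]
tool_rot: [0.992, 0.126, -0.0, -0.0]
ft_force: [0.4, -0.1, 0.6]
gripper_width: 0.0511
finger_force: 0.0
time_s: 2.6
position: [0.5668, -0.2238, 0.1557]
tool_rot: [0.992, 0.126, -0.0, -0.0]
ft_force: [1.2, -1.9, 0.2]
gripper_width: 0.0511
finger_force: 0.0
time_s: 3.1
position: [0.5661, -0.2244, 0.1558]
tool_rot: [0.925, 0.38, -0.0, -0.0]
ft_force: [-0.6, 0.7, -0.2]
gripper_width: 0.0511
finger_force: 0.0
time_s: 3.6
position: [0.5661, -0.2244, 0.1559]
tool_rot: [0.795, 0.607, -0.0, -0.0]
ft_force: [1.1, 0.8, 0.2]
gripper_width: 0.051
finger_force: 0.0
time_s: 4.1
position: [0.5661, -0.2244, 0.1558]
tool_rot: [0.611, 0.792, -0.0, -0.0]
ft_force: [-0.6, 0.3, -0.1]
gripper_width: 0.0511
finger_force: 0.0
time_s: 4.4
position: [0.5662, -0.2244, 0.156]
tool_rot: [0.567, 0.824, -0.0, -0.0]
ft_force: [0.3, 0.6, -0.3]
gripper_width: 0.0511
finger_force: 0.0
[-0.515  0.388  0.019  1.203 -0.     0.691] [ 0.56618812 -0.22445107  0.1560539 ] [[-0.356, 0.934, -0.0], [0.934, 0.356, 0.0], [0.0, -0.0, -1.0]]
[275. 172.] [ 582.3 -211.8] [21.3 51.8] 21.4
[146.  78.] [ 442.5 -173.1] [31.7 23.6] 73.3
side 136 [[0.5155, 0.1488, 0.0556], [0.5272, 0.1593, 0.0668], [0.5395, 0.1658, 0.073]]
scene 41 [[0.5179, 0.1341, 0.0543], [0.533, 0.1541, 0.0663], [0.5447, 0.1631, 0.072]]
```

```bash
python3 -m pendant '[[0.4,0.3,0.985,0.5,0,0,-0.08],[0.4,0,0,1,0,0,0],[0.4,0,0,1,0,0,0],[0.4,0,0,1,0,0,0],[0.4,0,0,1,0,0,0]]' 60 >/dev/null; python3 -m pendant '[[0.4,0,0,1,0,0,0],[0.4,0,0,1,0,0,0],[0.4,0,0,0.7,0,0,0],[0.4,0,0,0.24,0,0,0],[0.4,0,0,0,0,0,0]]'
python3 -m pendant '[[0.6,0,0,0,0,0,0],[0.8,0,0,0,0,0,0],[1,0,0,0,0,0,0],[1,0,0,0,0,0,0],[1,0,0,0,0,0,0]]' 60
python3 -m pendant '[[1,0,0,-0.5,0,0,0],[1,0,0,-1,0,0,0],[1,0,0,-1,0,0,0],[1,0,0,-1,0,0,0],[1,0,0,0,0,0,0]]' 60
python3 - <<'E'
from h import *
p,d=manip.read_camera("wrist");cv2.imwrite("pics/w2.png",p[:,:,::-1]);p,d=manip.read_camera("side");cv2.imwrite("pics/s2.png",p[:,:,::-1])
a=cv2.imread("pics/w2.png");b=cv2.resize(cv2.imread("pics/s2.png")[150:280,200:373],(512,384));cv2.imwrite("pics/c2.png",cv2.resize(cv2.hconcat([a,b]),(800,300)))
E
```

```text
time_s: 5.45
position: [0.5822, -0.2117, 0.007]
tool_rot: [0.563, 0.826, -0.0, -0.001]
ft_force: [-0.6, -0.3, 0.5]
gripper_width: 0.0511
finger_force: 0.0
time_s: 5.95
position: [0.5831, -0.212, 0.0087]
tool_rot: [0.563, 0.827, 0.0, 0.001]
ft_force: [-0.3, 0.3, 6.4]
gripper_width: 0.018
finger_force: 59.0
time_s: 6.45
position: [0.5838, -0.2125, 0.0808]
tool_rot: [0.563, 0.827, 0.0, 0.002]
ft_force: [-0.4, 0.1, -1.5]
gripper_width: 0.0174
finger_force: 58.9
```

View pics/c2.png

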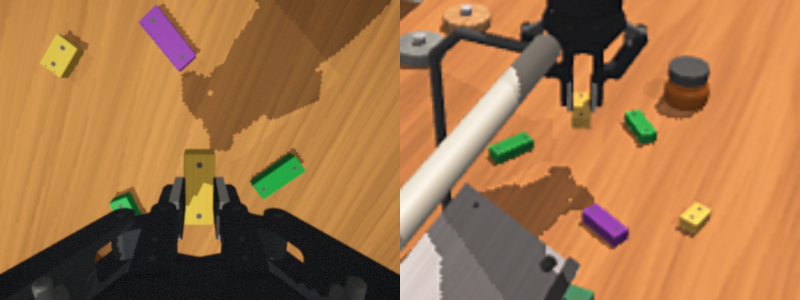

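```bash
python3 -m pendant '[[1,0,0,-0.9,0,0,0.9],[1,0,0,-0.9,0,0,0.9],[1,0,0,-0.9,0,0,0.9],[1,0,0,-0.8,0,0,0.92],[1,0,0,0,0,0,0]]' 60
for i in 1 2; do python3 -m pendant '[[1,0.5,-0.9,0,0,0,0],[1,0.5,-0.9,0,0,0,0],[1,0.5,-0.9,0,0,0,0],[1,0.5,-0.9,0,0,0,0]]'|head -3; done
python3 -m pendant '[[1,1,0,0,0,0,0],[1,1,0,0,0,0,0],[1,1,0,0,0,0,0],[1,1,0,0,0,0,0],[1,1,0,0,0,0,0]]'|head -3
python3 -m pendant '[[1,1,0,0,0,0,0],[1,1,0,0,0,0,0],[1,1,0,0,0,0,0],[1,1,0,0,0,0,0],[1,1,0,0,0,0,0]]'|head -3
python3 -m pendant '[[1,1,0,0,0,0,0],[1,0.4,0,0,0,0,0],[1,0,0,0,-1,0,0],[1,0,0,0,-1,0,0],[1,0,0,0,-1,0,0]]'
python3 -m pendant '[[1,0,0,0,-1,0,0],[1,0,0,0,-1,0,0],[1,0,0,0,0,0,0]]'
python3 -c "
from h import *
s=manip.state();print(s['joints'].round(3),s['position'],Rn.from_quat(s['tool_rot']).as_matrix().round(4).tolist())
c=info('wrist');p,d=manip.read_camera('wrist');cv2.imwrite('pics/w3.png',p[:,:,::-1]);np.savez('w3.npz',p=p,d=d,R=c['R'],t=c['t'])"
```

```text
time_s: 7.05
position: [0.583, -0.2121, 0.1483]
tool_rot: [0.709, 0.705, 0.0, 0.001]
ft_force: [0.3, 0.0, -2.0]
gripper_width: 0.0176
finger_force: 58.9
time_s: 7.45
position: [0.5092, -0.1708, 0.1455]
tool_rot: [0.707, 0.707, -0.0, -0.001]
time_s: 7.85
position: [0.4374, -0.1305, 0.1458]
tool_rot: [0.707, 0.707, -0.0, -0.001]
time_s: 8.35
position: [0.4383, -0.0303, 0.1459]
tool_rot: [0.707, 0.707, -0.001, -0.001]
time_s: 8.85
position: [0.4387, 0.0695, 0.1459]
tool_rot: [0.707, 0.707, -0.001, -0.001]
time_s: 9.35
position: [0.4393, 0.0965, 0.1465]
tool_rot: [0.699, 0.698, 0.111, 0.112]
ft_force: [0.4, 0.0, -1.6]
gripper_width: 0.0175
finger_force: 59.1
time_s: 9.65
position: [0.4357, 0.0964, 0.1447]
tool_rot: [0.684, 0.683, 0.181, 0.183]
ft_force: [-0.8, -0.2, -1.7]
gripper_width: 0.0178
finger_force: 59.1
[ 0.046 -0.161 -0.806  0.405 -0.025  1.612] [0.43565417 0.09644722 0.14471411] [[0.0021, 0.8674, 0.4976], [1.0, -0.0011, -0.0022], [-0.0014, 0.4976, -0.8674]]
```

View pics/w3.png

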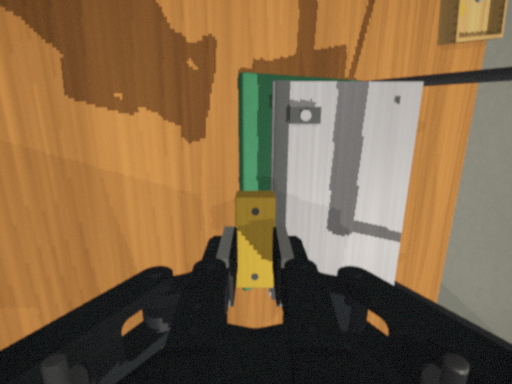

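Run:
```python
from fit import *
f=np.load("w3.npz");c=info("wrist");c["R"]=f["R"];c["t"]=f["t"];p=f["p"];P=cloud(c,f["d"])
nn,o,Q=bed(P,p);psi=np.arctan2(-nn[1],-nn[0]);print(len(Q),nn.round(4),np.degrees(psi),"h",o@nn*1000)
s=Rn.from_quat(manip.state()["tool_rot"]).as_matrix();T=manip.state()["position"]
sv=np.array([.866,0,.5]);nv=np.array([-.5,0,.866])
print("tcp s,n",T@sv*1000,T@nv*1000)
q=np.stack([Q@sv,Q@[0,1,0]],1)*1000;print(np.percentile(q,[.3,99.7],axis=0))
D=(P-o)@nn
for v in(125,135,150,165,180):
    print(v,[(u,int(p[v,u].mean()),round(D[v,u]*1000,1),round(P[v,u]@sv*1000,1)) for u in range(270,294,2)])
for u in(296,304,312):
    print(u,[(v,int(p[v,u].mean()),round(D[v,u]*1000,1),round(P[v,u,1]*1000,1)) for v in range(102,132,2)])
b=P[205:285,240:272].reshape(-1,3);m=cv2.inRange(cv2.cvtColor(p,cv2.COLOR_RGB2HSV),(18,100,40),(34,255,255))>0;m[:185]=0;m[292:]=0;m[:,:230]=0;m[:,282:]=0
b=P[m];k=abs((b-np.median(b,0))@nv)<.004;b=b[k];n2=np.linalg.svd(b-b.mean(0),full_matrices=0)[2][2];print("bar top n",(n2*np.sign(n2[2])).round(4),"height over tcp",((b-T)@nv).mean()*1000,"s",np.percentile((b-T)@sv*1000,[1,99]),"y",np.percentile((b-T)[:,1]*1000,[1,99]))
r=cv2.minAreaRect((np.stack([(b-T)@sv,(b-T)[:,1]],1)*1000).astype(np.float32));print(r)
```

```text
21280 [-0.4985  0.0014  0.8669] -0.16380878702951884 h -218.67016752839447
tcp s,n 451.9114355716539 -92.23216810217505
[[464.94857066  -3.19944925]
 [591.92284052 184.90290906]]
125 [(270, 70, np.float64(-35.6), np.float64(464.5)), (272, 106, np.float64(-0.5), np.float64(464.6)), (274, 97, np.float64(-1.0), np.float64(466.4)), (276, 95, np.float64(7.2), np.float64(467.6)), (278, 93, np.float64(6.6), np.float64(469.4)), (280, 98, np.float64(7.2), np.float64(471.1)), (282, 96, np.float64(7.6), np.float64(472.8)), (284, 98, np.float64(6.8), np.float64(474.5)), (286, 100, np.float64(5.2), np.float64(476.4)), (288, 126, np.float64(7.4), np.float64(477.9)), (290, 182, np.float64(0.4), np.float64(480.4)), (292, 175, np.float64(-0.2), np.float64(482.3))]
135 [(270, 68, np.float64(-36.2), np.float64(464.6)), (272, 113, np.float64(-0.4), np.float64(464.7)), (274, 91, np.float64(2.3), np.float64(466.3)), (276, 92, np.float64(6.2), np.float64(467.8)), (278, 96, np.float64(6.8), np.float64(469.5)), (280, 98, np.float64(7.1), np.float64(471.3)), (282, 95, np.float64(7.8), np.float64(472.9)), (284
[... 3698 characters left out ...]
oat64(12.1), np.float64(159.5)), (114, 98, np.float64(12.2), np.float64(157.9)), (116, 106, np.float64(11.4), np.float64(156.3)), (118, 97, np.float64(13.0), np.float64(154.7)), (120, 96, np.float64(10.2), np.float64(153.0)), (122, 103, np.float64(12.4), np.float64(151.4)), (124, 157, np.float64(-0.4), np.float64(149.1)), (126, 177, np.float64(-0.9), np.float64(147.4)), (128, 184, np.float64(0.1), np.float64(145.7)), (130, 184, np.float64(0.0), np.float64(144.0))]
bar top n [-0.4959  0.0092  0.8683] height over tcp 3.86286502155137 s [-11.79386764   7.19225587] y [-23.88770651  24.91120214]
((-2.511139392852783, 0.1863231658935547), (50.275753021240234, 20.22907829284668), 89.50987243652344)
```

```bash
python3 -m pendant '[[1,0,0.85,0,0,0,0],[1,0,0.85,0.5,0,0,0],[1,0,0.85,1,0,0,0],[1,0,0,1,0,0,0],[1,0,0,1,0,0,0]]' 60|head -3
python3 -m pendant '[[1,0,0,1,0,0,0],[1,0,0,0.5,0,0,0],[1,0,0,0.3,0,0,0],[1,0,0,0.1,0,0,0],[1,0,0,0,0,0,0]]'
python3 -m pendant '[[1,0,0,0.1,0,0,0],[1,0,0,0.1,0,0,0],[1,0,0,0,0,0,0],[1,0,0,0,0,0,0]]'
```

```text
time_s: 10.2
position: [0.5211, 0.0961, 0.1119]
tool_rot: [0.684, 0.682, 0.182, 0.183]
time_s: 10.7
position: [0.5381, 0.0963, 0.0796]
tool_rot: [0.684, 0.682, 0.183, 0.183]
ft_force: [0.0, 0.3, -1.4]
gripper_width: 0.0178
finger_force: 59.1
time_s: 11.1
position: [0.5398, 0.0964, 0.0762]
tool_rot: [0.684, 0.682, 0.183, 0.183]
ft_force: [-0.8, 0.7, -1.1]
gripper_width: 0.0175
finger_force: 59.1
```

```bash
python3 -m pendant '[[1,0,0,0.1,0,0,0],[1,0,0,0.1,0,0,0],[1,0,0,0,0,0,0]]'|sed -n '2p;4p'
for i in 1 2 3 4; do python3 -m pendant '[[1,0,0,0.05,0,0,0],[1,0,0,0,0,0,0]]'|sed -n '2p;4p'; done
```

```text
position: [0.5418, 0.0963, 0.0722]
ft_force: [-0.7, -0.5, -1.2]
position: [0.5423, 0.0963, 0.0715]
ft_force: [1.0, 0.0, -1.5]
position: [0.5427, 0.0964, 0.071]
ft_force: [-4.0, -0.1, 2.6]
position: [0.5428, 0.0964, 0.0709]
ft_force: [-16.7, -0.3, 18.7]
position: [0.5429, 0.0964, 0.0708]
ft_force: [-28.8, -1.5, 34.1]
```

```bash
python3 -m pendant '[[1,0,0,-0.05,0,0,0],[1,0,0,-0.045,0,0,0],[1,0,0,0,0,0,0]]'|sed -n '2p;4p'
python3 -m pendant '[[1,0,-0.2,0,0,0,0],[1,0,-0.2,0,0,0,0],[1,0,-0.1,0,0,0,0],[1,0,0,0,0,0,0]]'|sed -n '2p;4p'
```

```text
position: [0.5429, 0.0964, 0.0711]
ft_force: [-8.3, 0.2, 9.4]
position: [0.5355, 0.0964, 0.0668]
ft_force: [-2.2, 0.2, 8.0]
```

```bash
python3 -m pendant '[[1,0,-0.1,0,0,0,0],[1,0,-0.1,0,0,0,0],[1,0,0,0,0,0,0]]'|sed -n '2p;4p'
for i in 1 2 3; do python3 -m pendant '[[1,0,-0.02,0,0,0,0],[1,0,0,0,0,0,0]]'|sed -n '2p;4p'; done
```

```text
position: [0.5323, 0.0964, 0.065]
ft_force: [-1.9, 0.3, 7.3]
position: [0.5322, 0.0964, 0.0649]
ft_force: [-1.6, -0.4, 6.9]
position: [0.5319, 0.0964, 0.0648]
ft_force: [-1.4, 0.3, 8.0]
position: [0.5315, 0.0964, 0.0646]
ft_force: [0.1, -1.0, 7.0]
```

```bash
for i in 1 2 3 4; do python3 -m pendant '[[1,0,-0.02,0,0,0,0],[1,0,0,0,0,0,0]]'|sed -n '2p;4p'; done
```

```text
position: [0.5312, 0.0964, 0.0644]
ft_force: [-0.9, -0.3, 6.5]
position: [0.5309, 0.0964, 0.0642]
ft_force: [-0.8, -0.1, 7.4]
position: [0.5305, 0.0964, 0.064]
ft_force: [-0.5, -0.5, 7.2]
position: [0.5302, 0.0964, 0.0638]
ft_force: [-0.2, 0.1, 8.0]
```

```bash
for i in 1 2 3 4; do python3 -m pendant '[[1,0,-0.02,0,0,0,0],[1,0,0,0,0,0,0]]'|sed -n '2p;4p'; done
```

```text
position: [0.5298, 0.0964, 0.0636]
ft_force: [-0.1, -0.6, 8.0]
position: [0.5295, 0.0964, 0.0634]
ft_force: [-0.4, 0.7, 7.2]
position: [0.5292, 0.0964, 0.0632]
ft_force: [0.3, 0.9, 6.9]
position: [0.5288, 0.0964, 0.063]
ft_force: [0.4, 0.0, 8.1]
```

```bash
for i in 1 2 3 4; do python3 -m pendant '[[1,0,-0.02,0,0,0,0],[1,0,0,0,0,0,0]]'|sed -n '2p;4p'; done
python3 -c "
from h import *
c=info('wrist');p,d=manip.read_camera('wrist');cv2.imwrite('pics/w4.png',cv2.resize(p[60:310,150:400,::-1],(600,600)));np.savez('w4.npz',p=p,d=d,R=c['R'],t=c['t'])"
```

```text
position: [0.5285, 0.0964, 0.0628]
ft_force: [0.5, 0.1, 7.1]
position: [0.5281, 0.0964, 0.0626]
ft_force: [-0.0, -0.6, 7.1]
position: [0.528, 0.0964, 0.0625]
ft_force: [-0.4, 0.4, 7.0]
position: [0.528, 0.0964, 0.0625]
ft_force: [1.5, -0.1, 6.6]
```

View pics/w4.png

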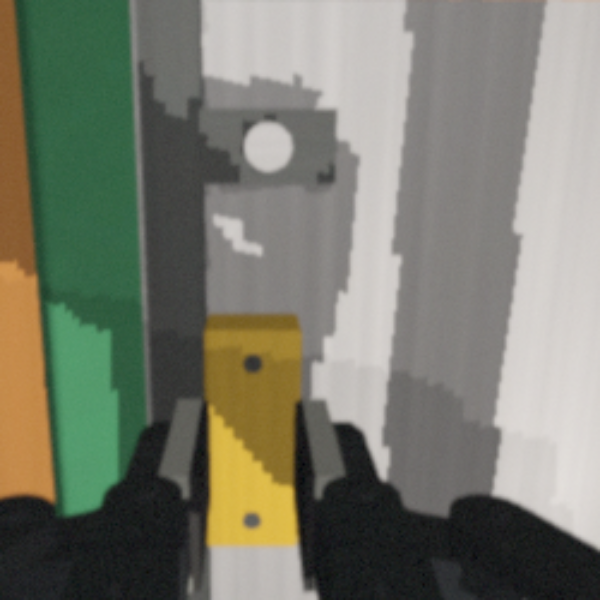

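```bash
for i in 1 2 3; do python3 -m pendant '[[1,0,-0.02,0,0,0,0],[1,0,0,0,0,0,0]]'|sed -n '2p;4p'; done
```

```text
position: [0.5279, 0.0964, 0.0625]
ft_force: [3.0, -0.1, 6.5]
position: [0.5279, 0.0965, 0.0625]
ft_force: [4.1, 0.6, 6.8]
position: [0.5279, 0.0965, 0.0625]
ft_force: [5.3, 0.2, 6.7]
```

```bash
for i in 1 2 3; do python3 -m pendant '[[1,0,-0.02,0,0,0,0],[1,0,0,0,0,0,0]]'|sed -n '2p;4p'; done;  python3 -m pendant '[[1,0,0,0,0,0,0],[1,0,0,0,0,0,0],[1,0,0,0,0,0,0],[1,0,0,0,0,0,0],[1,0,0,0,0,0,0]]'
```

```text
position: [0.5278, 0.0965, 0.0625]
ft_force: [6.2, -0.2, 6.0]
position: [0.5278, 0.0965, 0.0625]
ft_force: [7.7, 0.6, 4.8]
position: [0.5278, 0.0965, 0.0625]
ft_force: [8.7, 0.3, 5.3]
time_s: 17.95
position: [0.5278, 0.0965, 0.0625]
tool_rot: [0.684, 0.681, 0.186, 0.186]
ft_force: [8.1, 0.5, 5.2]
gripper_width: 0.0179
finger_force: 59.3
```

```bash
python3 -m pendant '[[1,0,-0.01,0.015,0,0,0],[1,0,0,0,0,0,0],[1,0,0,0,0,0,0]]'; python3 -m pendant '[[1,0,0,0.01,0,0,0],[1,0,0,0,0,0,0],[1,0,0,0,0,0,0],[1,0,0,0,0,0,0],[1,0,0,0,0,0,0]]'
```

```text
time_s: 18.25
position: [0.5278, 0.0965, 0.0624]
tool_rot: [0.683, 0.681, 0.186, 0.186]
ft_force: [6.1, -0.0, 10.3]
gripper_width: 0.0173
finger_force: 59.9
time_s: 18.75
position: [0.5278, 0.0965, 0.0624]
tool_rot: [0.683, 0.681, 0.186, 0.186]
ft_force: [4.3, -0.3, 13.0]
gripper_width: 0.0176
finger_force: 60.4
```

```bash
python3 -m pendant '[[1,0.1,0,0,0,0,0],[1,0.2,0,0,0,0,0],[1,0.2,0,0,0,0,0],[1,0.2,0,0,0,0,0],[1,0,0,0,0,0,0]]'; python3 -m pendant '[[1,0.2,0,0,0,0,0],[1,0.2,0,0,0,0,0],[1,0.1,0,0,0,0,0],[1,0,0,0,0,0,0]]'
```

```text
time_s: 19.25
position: [0.5279, 0.1091, 0.0624]
tool_rot: [0.684, 0.68, 0.185, 0.188]
ft_force: [2.7, -8.7, 13.6]
gripper_width: 0.0179
finger_force: 60.5
time_s: 19.65
position: [0.5279, 0.119, 0.0624]
tool_rot: [0.684, 0.68, 0.185, 0.188]
ft_force: [3.6, -9.1, 13.2]
gripper_width: 0.0176
finger_force: 60.5
```

```bash
python3 -m pendant '[[1,0.1,0,-0.012,0,0,0],[1,0.05,0,0,0,0,0],[1,0,0,0,0,0,0]]'|sed -n '2,4p'; for i in 1 2 3 4 5; do python3 -m pendant '[[1,0.025,0,0,0,0,0],[1,0,0,0,0,0,0]]'|sed -n '2p;4p'; done
```

```text
position: [0.5279, 0.1222, 0.0624]
tool_rot: [0.684, 0.68, 0.185, 0.187]
ft_force: [5.5, -8.5, 10.1]
position: [0.5279, 0.1226, 0.0625]
ft_force: [6.7, -9.4, 10.0]
position: [0.5279, 0.123, 0.0624]
ft_force: [5.6, -9.2, 10.0]
position: [0.5279, 0.1235, 0.0624]
ft_force: [6.5, -9.2, 9.6]
position: [0.5279, 0.124, 0.0625]
ft_force: [5.7, -9.4, 10.0]
position: [0.5279, 0.1245, 0.0624]
ft_force: [7.0, -8.6, 10.1]
```

```bash
for i in 1 2 3 4 5; do python3 -m pendant '[[1,0.025,0,0,0,0,0],[1,0,0,0,0,0,0]]'|sed -n '2p;4p'; done
```

```text
position: [0.5279, 0.125, 0.0624]
ft_force: [5.5, -8.8, 9.3]
position: [0.5279, 0.1255, 0.0625]
ft_force: [6.3, -8.9, 10.1]
position: [0.5279, 0.1255, 0.0624]
ft_force: [6.2, -11.7, 10.9]
position: [0.5279, 0.1256, 0.0624]
ft_force: [5.6, -14.0, 10.9]
position: [0.5279, 0.1256, 0.0624]
ft_force: [4.0, -16.8, 11.4]
```

```bash
python3 -m pendant '[[1,0.02,0,0,0,0,0],[1,0,0,0,0,0,0],[1,0,0,0,0,0,0],[1,0,0,0,0,0,0],[1,0,0,0,0,0,0]]'; python3 -m pendant '[[1,0,0,0,0,0,0],[1,0,0,0,0,0,0],[1,0,0,0,0,0,0],[1,0,0,0,0,0,0],[1,0,0,0,0,0,0]]'
python3 - <<'E'
from h import *
p,d=manip.read_camera('wrist');c=info('wrist');cv2.imwrite('pics/w5.png',cv2.resize(p[60:310,150:400,::-1],(600,600)))
print(Rn.from_quat(manip.state()["tool_rot"]).as_matrix().round(4).tolist())
E
```

```text
time_s: 22.45
position: [0.5279, 0.1256, 0.0624]
tool_rot: [0.685, 0.679, 0.183, 0.189]
ft_force: [4.6, -18.7, 12.2]
gripper_width: 0.0178
finger_force: 60.2
time_s: 22.95
position: [0.5279, 0.1256, 0.0624]
tool_rot: [0.685, 0.679, 0.183, 0.189]
ft_force: [5.2, -18.8, 11.9]
gripper_width: 0.0179
finger_force: 60.2
[[0.01, 0.8614, 0.5078], [0.9999, -0.0058, -0.0098], [-0.0055, 0.5079, -0.8614]]
```

View pics/w5.png

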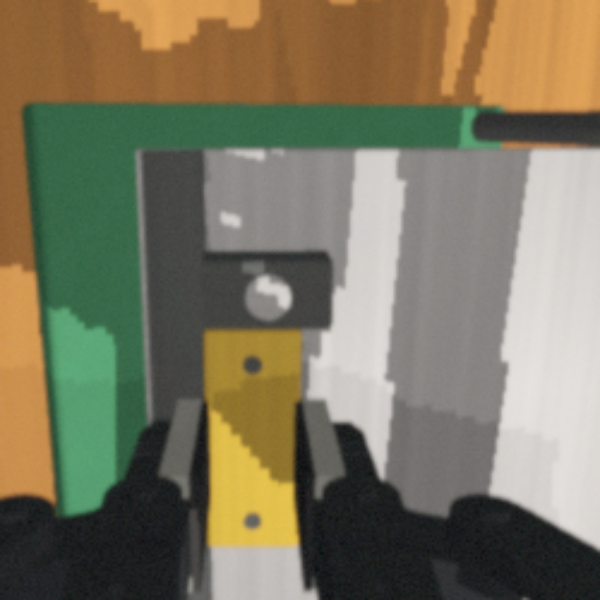

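```bash
python3 -m pendant '[[1,-0.04,0,-0.01,0,0,0],[1,-0.04,0.02,-0.01,0,0,0],[1,0,0.02,0,0,0,0],[1,0,0,0,0,0,0]]' 20; python3 -m pendant '[[0.7,0,0,0,0,0,0],[0.6,0,0,0,0,0,0],[0.5,0,0,0,0,0,0],[0.5,0,0,0,0,0,0]]' ; python3 -m pendant '[[0.5,0,0,-0.3,0,0,0],[0.5,0,0,-1,0,0,0],[0.5,0,0,-1,0,0,0],[0.5,0,0,-1,0,0,0],[0.5,0,0,0,0,0,0]]'
python3 - <<'E'
from fit import *
p,d=manip.read_camera('wrist');c=info('wrist');cv2.imwrite('pics/w6.png',p[:,:,::-1])
P=cloud(c,d);nn,o,Q=bed(P,p);print(nn.round(4),np.degrees(np.arctan2(-nn[1],-nn[0])))
sv=np.array([.866,0,.5]);D=(P-o)@nn
m=cv2.inRange(cv2.cvtColor(p,cv2.COLOR_RGB2HSV),(18,100,40),(34,255,255))>0
m&=(D>.01)&(D<.02);b=P[m];n2=np.linalg.svd(b-b.mean(0),full_matrices=0)[2][2];print(len(b),n2.round(3),D[m].mean())
print(cv2.minAreaRect((np.stack([b@sv,b[:,1]],1)*1000).astype(np.float32)))
E
```

```text
time_s: 23.4
position: [0.5279, 0.1255, 0.0625]
tool_rot: [0.685, 0.68, 0.184, 0.187]
ft_force: [6.9, -10.7, 4.9]
gripper_width: 0.0176
finger_force: 59.4
time_s: 23.8
position: [0.5237, 0.1273, 0.0596]
tool_rot: [0.684, 0.682, 0.182, 0.183]
ft_force: [0.4, 0.0, 0.1]
gripper_width: 0.0427
finger_force: 0.0
time_s: 24.3
position: [0.491, 0.1276, 0.1195]
tool_rot: [0.684, 0.682, 0.184, 0.184]
ft_force: [0.8, 0.0, 0.5]
gripper_width: 0.043
finger_force: 0.0
[-0.498   0.0012  0.8672] -0.13869466757139814
1731 [-0.497  0.003  0.868] 0.013917626488161925
((488.04754638671875, 125.73688507080078), (49.23762130737305, 19.582706451416016), 89.75721740722656)
```

View pics/w6.png

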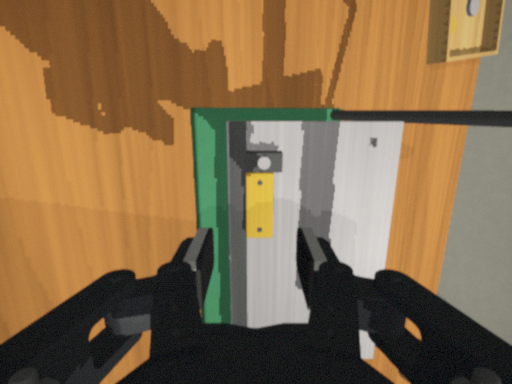

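```bash
python3 -m pendant '[[0.5,0,0,0,0,0,0],[0.5,0,0,0,0,0,0]]'|head -1; python3 -c "
from cell import manip
print(manip.finish_job())"
```

```text
time_s: 24.55
the job is handed in; nothing more can be done
None
```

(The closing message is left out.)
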